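# Take the fingernail gouge from its till and present it to the back plate

### The arm

A 7-joint arm with a two-finger parallel gripper is mounted at the origin on the work surface. World frame = base frame: x ahead of the robot, y to its left, z up, the work surface at z = 0. Lengths are in m, angles in rad, forces in N, time in s.
With the tool pointing down it reaches from about 0.4 to 0.75 m from the base axis. Payload 19.5 kg.
Tool frame: the origin (TCP) lies midway between the tips of the shut fingers; the grasp point (between the pads) lies 19 mm behind it; z points along the fingers, y is the line along which they close (so a half turn about z gives the same grasp; the last joint's range is limited). The gripper opens to 85 mm and grips with 20 to 120 N. Pads are 22 mm wide; open, the fingers measure 114 mm over their backs; the gripper's body (76 mm by 85 mm) begins 54 mm behind the grasp point. The pads swing forward as they close: fully open they stand 13 mm farther back than shut.
Start: joints at [-1.23, 0.707, -0.028, 1.485, 0.022, 0.951, -0.075], TCP at [0.215, 0.533, 0.231] pointing down, gripper open.
Joint ranges: [-2.71, 2.71], [-0.32, 2.16], [-1.57, 1.52], [0, 2.45], [-1.46, 4.6], [0, 2.02], [-2.83, 2.83]. Speed limits (rad/s): [1.89, 1.89, 2.57, 2.57, 3.01, 3.01, 3.01].

### API

Orientations are given as a rotation vector (axis times angle).
In Python, from plant import * gives the robot as it stands.
- The arm moves only by the tool carry_out, never from a script. Its argument "increments" is a list of rows, each an object of numbers: "jaw": the closure, from 0 (fully open) to 1 (shut); "tx", "ty", "tz": the shift along the tool's x, y, z in mm; "wx", "wy", "wz": the turn, a rotation vector about the tool's x, y, z in rad. A call has 1 to 20 rows; each row shifts and turns the commanded pose from where the row before left it, along the tool's axes as they then stand; what a row does not reach is not made up. A row lasts 1/12 s, in which the tool goes at most 41.7 mm and 7.16 degrees, less where a joint would pass 70% of its speed; a pose out of reach is approached as far as the arm can. A call with a gripper value outside its range is refused whole. The fingers move at their own pace and stop on an object; "grip_force" is the grip in N (left out, the last holds). Time passes only in rows, so rows that do not move let the fingers close. It gives the time, the measured TCP pose, the force, the opening and the grip force at its end, in the units of the state.
- read_state(): the state, without advancing time (a new reading comes with each control period).
- camera(name): name is "scene" or "top" or "wrist"; returns the picture (420x560x3 uint8, blue, green, red); there is no depth.
- camera_info(name): a dict with "vfov" (degrees; the focal length in pixels is half the picture's height over the tangent of half this angle, whatever the lens; pixels are square), "cx", "cy" (the principal point, pixels), "xyz" and "orientation" of the camera in the world. Camera axes: x right, y down, z forward; pixel columns grow to the right and rows downward; lengths in m; the calibration is good to about 2 mm. The wrist camera is an equidistant fisheye: a pixel r from the principal point sees the ray r / f radians off the axis. A picture is of the moment at which its call begins: read the wrist's pose just before it. camera_info takes no time and is no camera call; for the wrist camera it gives the pose at the moment of the call.
- sign_off(): hands the job in; it is judged then, once.
Trained networks look in the newest picture that a camera, given by its name, has taken for a name from the list of things; names that differ only in an ending like _2 or _b are one class to them, and where a whole thing is asked for, a point or a joint stands for the part that bears it (a point fixed in the world has none). Each returns a list of dicts, best first, with "conf" (0 to 1); they miss things now and then, are a little off and sometimes report something else, mostly with a low value. They report only what shows in the picture. A call takes as long as a camera call.
- find_in(query, camera): "position" ([x, y, z] in m, in world coordinates, good to about 4 mm: the middle of the surface that is visible of it).
- cut_out(query, camera): "region" (420x560 bool, what is visible of it).
- mark_of(query, camera): "position" ([x, y, z] in m, in world coordinates, good to about 4 mm: a listed point, or the origin of a listed thing).
The state is a dict: "time_s": time; "joint_pos": joint angles; "dq": joint speeds; "tau": joint torques, N m; "position": TCP position; "ee_rot": TCP orientation; "ft_force": force on the tool from outside, world axes, zero at the start; "torque": the same for the moment, N m; "opening": opening from 0.0 (shut) to 1.0 (fully open); "grasp_force": force on a finger pad.
Only numpy, scipy, OpenCV 4.12 (cv2) and the standard library are available. Lean on these libraries where they do the work, as an engineer would, in place of code of your own. Each camera call takes 0.05 s, during which the arm holds its last target. There are 200 camera calls.

### The job

Fold up the lid of the wooden gouge till until it stands upright by itself, then draw the gouge with the pear-shaped handle straight up out of its bore. Tip it to the carving slope, edge downward at about 45 degrees, over the middle of the half-carved violin plate with the edge a few centimetres clear of the wood, and finish there, holding it still in the gripper. Touch neither the plate nor its turntable, and leave the other two palm tools and everything else on the bench where they are.

Things in the scene. Friction and masses are not known exactly. Their poses are not given: they have to be found in the camera images.
- till: Gouge till: upright brown wooden box fixed to the bench, 144 mm deep (x), 224 wide (y), 160 high without its lid, walls 8 mm; inside it is open above the bored block. Origin: centre of its underside; z up, y along the hinge, +x to the hinge side (far from the robot at yaw 0; the knob's side is near). Yaw up to 0.3 rad either way.
- till_block (a point): Middle of the upper face of the bored block that fills the till up to 78 mm above the bench (128 x 208 mm). Three palm tools hang upright in its bores, in a row along the till's y: bores at x = -12 mm, y = -60, 0, +60 mm from here, 18 mm wide, 64 mm deep. Which tool is in which bore changes.
- lid (a joint): Angle of the till's lid about its hinge, rad: 0 shut, grows as the lid is folded up and back; pi/2 is upright; stop at 2.4. Friction hinges: the lid (144 x 224 x 8 mm, 190 g) stays wherever it is left; 2 to 4 N at the knob moves it. It starts shut or ajar by up to 0.3 rad.
- lid_hinge (a point): Point on the lid's hinge axis at mid-width, at the top of the till's hinge-side wall: 160.5 mm above the bench, 72 mm from the till's middle towards its +x. The axis runs along the till's y; a positive turn about +y opens the lid.
- lid_knob (a point): Centre of the head of the lid's turned brass knob (head 20 mm across, 12 tall, neck 12 mm) on the lid's upper face, mid-width, near the free edge: 122 mm from the hinge along the lid, 28 mm above the lid's underside, 20 above its upper face; the free edge is 22 mm beyond. Lid upright: the knob points level, away from the gouges.
- gouge: Fingernail palm gouge, 60 g (may vary), with a pear-shaped turned ash handle, the thickest of the three (largest round head from above). Origin: shoulder at the handle's lower end, on the axis; it rests on the block. z runs up the handle, away from the edge. Handle 75 mm long; steel 58 mm below the origin, at most 12 mm wide. Starts upright, its top 7 mm below the till's rim.
- gouge_grip (a point): Where to grip the gouge: on its axis, 51 mm above its origin, in the straight-sided round part, 31 mm across, that runs from 40 to 62 mm above the origin (below it the handle narrows to a 20 mm waist, then a 26 mm foot). There it is 28 mm or more clear of its neighbours and the walls on every side.
- gouge_edge (a point): The middle of the gouge's cutting edge, 58 mm below the origin on the tool's axis (109 mm from gouge_grip).
- vtool: Palm tool with a slim straight round handle, 21 mm across, 65 mm tall, standing in another bore of the till; to be left there. Origin at its shoulder, z up.
- flat_tool: Palm tool with a flat-sided handle of 17 by 27 mm, 65 mm tall, standing in another bore of the till; to be left there. Origin at its shoulder, z up.
- turntable: The turning top of the plywood turntable (306 mm across, rubber rim) with the half-carved violin back plate (355 mm long along x, 207 mm at the widest, up to 16 mm thick) held on it by four cleats. Turns easily about z. Origin: on the turning axis, underside of the top, 20 mm above the bench; the plate's upper side reaches 54 mm above the bench.
- plate_top (a point): The middle of the violin plate's length and width, on the turning axis, at the height of the plate's upper side (54 mm above the bench); z up.
- finger_plane: Small brass finger plane, 46 x 18 mm, 30 mm high, lying in the gap between till and turntable on the robot's side; bystander. Origin: centre of its underside.
- end_button: Ebony end button, 15 mm across, 26 mm tall, standing beyond the turntable; bystander. Origin: centre of its underside.
- slipstone: Grey slipstone, 100 x 45 mm, 12 mm thick, lying beyond the turntable; bystander. Origin: centre of its underside.
- gauge: Pewter dial thickness gauge standing on its foot (150 x 56 mm, 181 mm high), behind the till's hinge side; bystander. Origin: centre of its underside.

How it is judged:
By the outcome, as a careful person would: the job done as asked, in the order asked, and still so for the second after the job is handed in, while the arm keeps its last pose, push and grip.
It also fails if it takes over 61 s, if anything falls off the work surface, if the arm or the gripper's body presses on something with over 40 N, if the wrist force passes 120 N, or if a joint passes its speed limit or range.

## Working session

There is one attempt and no reset: what is moved stays moved. The work goes in short steps, Python scripts to look and compute and a tool call to move; the robot and the scene stay as the last step left them, time stands still between calls to the robot, and variables do not carry over. Pictures are saved under pics/ and viewed, at most 10 in all, crops included, and the job is handed in when it is done.

Besides the shell and the picture viewer there is one more tool, called after "Request:" as a command line: name --argument value ..., lists and objects as JSON in quotes. carry_out: Moves the arm, as the interface text tells. Its arguments: {"type":"object","properties":{"increments":{"type":"array"},"grip_force":{"type":"number"}},"required":["increments"]}

```bash
mkdir -p pics; ls; python3 - <<'E'
from plant import *
import cv2,numpy as np
s=read_state(); print({k:np.round(v,3) for k,v in s.items()})
for c in ("scene","top"):
    im=camera(c); cv2.imwrite(f"pics/{c}0.png",im)
    i=camera_info(c); print(c,i)
    for q in ("lid_knob","lid_hinge","till","till_block","gouge","gouge_grip","plate_top","vtool","flat_tool","gauge","finger_plane"):
        r=mark_of(q,c)
        print(q,[(np.round(a["position"],3).tolist(),round(a["conf"],2)) for a in r[:2]])
E
```

```text
pics
{'time_s': np.float64(0.0), 'joint_pos': array([-1.23 ,  0.707, -0.028,  1.485,  0.022,  0.951, -0.075]), 'dq': array([-0.   ,  0.   ,  0.001, -0.   ,  0.   , -0.002, -0.   ]), 'tau': array([ 1.0000e-03, -8.8321e+01,  1.2350e+00, -2.3616e+01,  1.7000e-02,
        7.0000e-03, -0.0000e+00]), 'position': array([0.215, 0.533, 0.231]), 'ee_rot': array([-5.980e-01, -3.084e+00,  2.000e-03]), 'ft_force': array([ 0.162, -0.552, -0.692]), 'torque': array([-0.028, -0.042, -0.041]), 'grasp_force': np.float64(0.0), 'opening': np.float64(0.999)}
scene {'vfov': 49.930454008058156, 'cx': 277.65510486635577, 'cy': 211.44076878531592, 'xyz': array([1.15032772, 0.15617738, 0.70939639]), 'orientation': array([-1.58415812, -1.94631119,  0.84879159])}
lid_knob [([0.527, 0.255, 0.21], 0.8)]
lid_hinge [([0.639, 0.242, 0.157], 0.6)]
till [([0.569, 0.25, -0.003], 0.71), ([0.426, 0.011, -0.002], 0.66)]
till_block []
gouge []
gouge_grip []
plate_top [([0.525, -0.226, 0.052], 0.68)]
vtool []
flat_tool []
gauge [([0.753, 0.131, -0.003], 0.96)]
finger_plane [([0.426, 0.014, -0.003], 0.68)]
top {'vfov': 50.213248922347795, 'cx': 286.1784314452472, 'cy': 213.44533620990202, 'xyz': array([0.54169605, 0.04268444, 0.94026231]), 'orientation': array([-2.21741653,  2.17863634, -0.11045968])}
lid_knob [([0.528, 0.256, 0.21], 0.78)]
lid_hinge [([0.636, 0.238, 0.158], 0.82)]
till []
till_block []
gouge []
gouge_grip []
plate_top [([0.529, 0.255, 0.213], 0.72), ([0.525, -0.221, 0.055], 0.56)]
vtool []
flat_tool []
gauge [([0.756, 0.133, -0.003], 0.59)]
finger_plane [([0.429, 0.013, 0.0], 0.79)]
```

View pics/scene0.png

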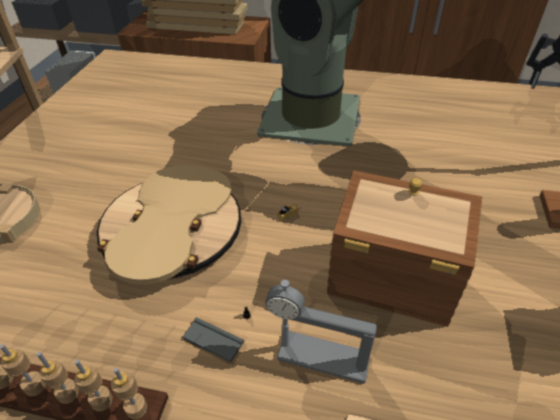

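View pics/top0.png

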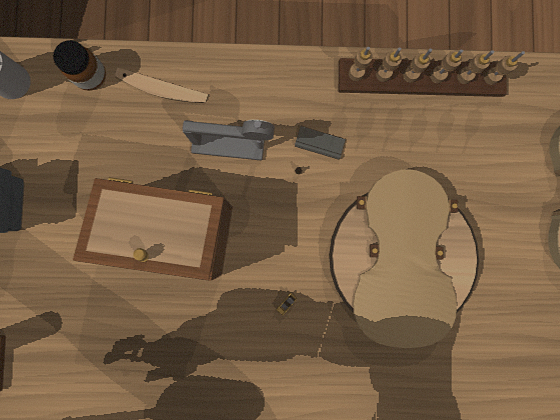

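The scene view shows the till at right with its brass knob at (416,185) and the turntable with the plate at (170,220). In the top view the knob is at (140,254), the plate's middle at about (406,255) and the finger plane at (287,302). The networks agree with this: till yaw ≈ -0.14, lid ajar ≈ 0.18 rad. I'll move above the knob.

Request:
carry_out --increments '[{"jaw":0.4,"tz":-20,"wz":-0.12},{"jaw":0.4,"tz":-20,"wz":-0.12},{"tx":-24.9,"ty":-16.5},{"tx":-24.9,"ty":-16.5},{"tx":-24.9,"ty":-16.5},{"tx":-24.9,"ty":-16.5},{"tx":-24.9,"ty":-16.5},{"tx":-24.9,"ty":-16.5},{"tx":-24.9,"ty":-16.5},{"tx":-24.9,"ty":-16.5},{"tx":-24.9,"ty":-16.5},{"tx":-24.9,"ty":-16.5},{"tx":-24.9,"ty":-16.5},{"tx":-24.9,"ty":-16.5},{"tx":-24.9,"ty":-16.5},{"tx":-24.9,"ty":-16.5},{"tz":0},{"tz":0}]' --grip_force 30

```text
schema error: expected keys jaw, tx, ty, tz, wx, wy, wz
```

```bash
cat > h.py <<'E'
from plant import *
import cv2,numpy as np
from scipy.spatial.transform import Rotation as R
def st():
    s=read_state(); Rm=R.from_rotvec(s["ee_rot"]).as_matrix()
    print("t",round(float(s["time_s"]),2),"p",np.round(s["position"],4),"z",np.round(Rm[:,2],3),"y",np.round(Rm[:,1],3),"op",round(float(s["opening"]),3),"gf",round(float(s["grasp_force"]),1),"f",np.round(s["ft_force"],1),"q",np.round(s["joint_pos"],2))
    return np.array(s["position"]),Rm
def marks(qs,cams,fn=mark_of):
    for c in cams:
        camera(c)
        for q in qs: print(c,q,[(np.round(a["position"],3).tolist(),round(a["conf"],2)) for a in fn(q,c)[:2]])
E
python3 - <<'E'
from h import *
p,Rm=st()
marks(["lid_knob","lid_hinge"],["wrist","scene"])
cv2.imwrite("pics/w1.png",camera("wrist"))
E
```

```text
t 1.2 p [0.2148 0.5334 0.2313] z [-0. -0. -1.] y [ 0.374  0.928 -0.   ] op 0.996 gf 0.0 f [ 0.5 -0.5 -0.5] q [-1.23  0.71 -0.03  1.48  0.02  0.95 -0.08]
wrist lid_knob []
wrist lid_hinge []
scene lid_knob [([0.526, 0.257, 0.21], 0.72)]
scene lid_hinge [([0.643, 0.243, 0.16], 0.63), ([0.426, 0.019, -0.001], 0.27)]
```

View pics/w1.png

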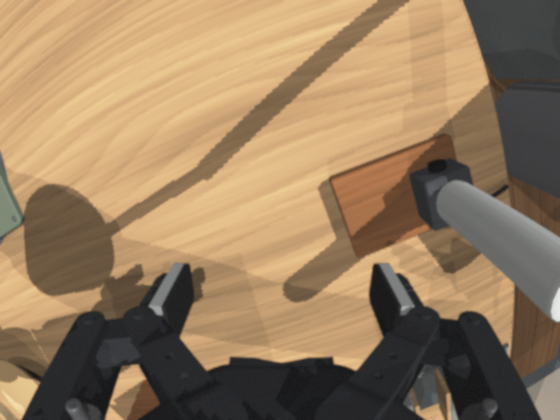

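The wrist picture shows the bench below the start pose with the fingers at (175,290) and (390,290). The arm has not moved yet because the rows need all seven keys. I'll resend with full rows.

Request:
carry_out --increments '[{"jaw":0.4,"tx":0,"ty":0,"tz":-20,"wx":0,"wy":0,"wz":-0.12},{"jaw":0.4,"tx":0,"ty":0,"tz":-20,"wx":0,"wy":0,"wz":-0.12},{"jaw":0.4,"tx":-25,"ty":-16.5,"tz":0,"wx":0,"wy":0,"wz":0},{"jaw":0.4,"tx":-25,"ty":-16.5,"tz":0,"wx":0,"wy":0,"wz":0},{"jaw":0.4,"tx":-25,"ty":-16.5,"tz":0,"wx":0,"wy":0,"wz":0},{"jaw":0.4,"tx":-25,"ty":-16.5,"tz":0,"wx":0,"wy":0,"wz":0},{"jaw":0.4,"tx":-25,"ty":-16.5,"tz":0,"wx":0,"wy":0,"wz":0},{"jaw":0.4,"tx":-25,"ty":-16.5,"tz":0,"wx":0,"wy":0,"wz":0},{"jaw":0.4,"tx":-25,"ty":-16.5,"tz":0,"wx":0,"wy":0,"wz":0},{"jaw":0.4,"tx":-25,"ty":-16.5,"tz":0,"wx":0,"wy":0,"wz":0},{"jaw":0.4,"tx":-25,"ty":-16.5,"tz":0,"wx":0,"wy":0,"wz":0},{"jaw":0.4,"tx":-25,"ty":-16.5,"tz":0,"wx":0,"wy":0,"wz":0},{"jaw":0.4,"tx":-25,"ty":-16.5,"tz":0,"wx":0,"wy":0,"wz":0},{"jaw":0.4,"tx":-25,"ty":-16.5,"tz":0,"wx":0,"wy":0,"wz":0},{"jaw":0.4,"tx":-25,"ty":-16.5,"tz":0,"wx":0,"wy":0,"wz":0},{"jaw":0.4,"tx":-25,"ty":-16.5,"tz":0,"wx":0,"wy":0,"wz":0},{"jaw":0.4,"tx":0,"ty":0,"tz":0,"wx":0,"wy":0,"wz":0},{"jaw":0.4,"tx":0,"ty":0,"tz":0,"wx":0,"wy":0,"wz":0}]' --grip_force 30

```text
time_s: 3.05
position: [0.5291, 0.2536, 0.271]
ee_rot: [-0.228, -3.133, 0.001]
ft_force: [-0.8, 0.6, -0.1]
opening: 0.597
grasp_force: 0.0
```

```bash
python3 - <<'E'
from h import *
p,Rm=st()
marks(["lid_knob","lid_hinge"],["wrist","scene"])
cv2.imwrite("pics/w2.png",camera("wrist"))
E
```

```text
t 3.05 p [0.5291 0.2536 0.271 ] z [-0. -0. -1.] y [ 0.145  0.989 -0.   ] op 0.597 gf 0.0 f [-0.8  0.6 -0.1] q [-0.43  0.69 -0.14  1.37  0.1   1.09  0.84]
wrist lid_knob [([0.526, 0.253, 0.214], 0.76)]
wrist lid_hinge [([0.639, 0.242, 0.16], 0.89)]
scene lid_knob [([0.523, 0.258, 0.209], 0.61)]
scene lid_hinge [([0.64, 0.243, 0.16], 0.73)]
```

View pics/w2.png

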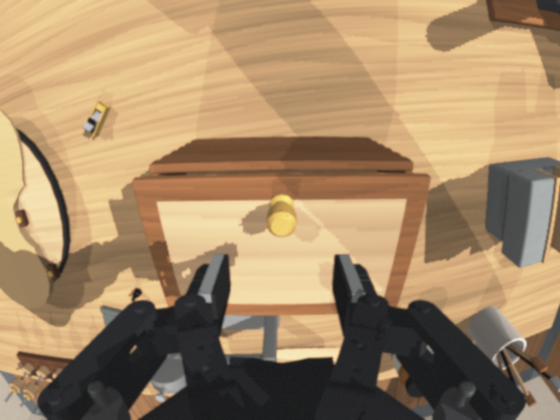

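The knob at (282,215) is centred between the fingers and the tool is aligned with the lid. I'll go down and close on it.

Request:
carry_out --increments '[{"jaw":0.4,"tx":0.5,"ty":0.3,"tz":18,"wx":0,"wy":0,"wz":0},{"jaw":0.4,"tx":0.5,"ty":0.3,"tz":18,"wx":0,"wy":0,"wz":0},{"jaw":0.4,"tx":0.5,"ty":0.3,"tz":18,"wx":0,"wy":0,"wz":0},{"jaw":0.4,"tx":0.5,"ty":0.3,"tz":18,"wx":0,"wy":0,"wz":0},{"jaw":0.9,"tx":0,"ty":0,"tz":0,"wx":0,"wy":0,"wz":0},{"jaw":0.9,"tx":0,"ty":0,"tz":0,"wx":0,"wy":0,"wz":0},{"jaw":0.9,"tx":0,"ty":0,"tz":0,"wx":0,"wy":0,"wz":0},{"jaw":0.9,"tx":0,"ty":0,"tz":0,"wx":0,"wy":0,"wz":0},{"jaw":0.9,"tx":0,"ty":0,"tz":0,"wx":0,"wy":0,"wz":0},{"jaw":0.9,"tx":0,"ty":0,"tz":0,"wx":0,"wy":0,"wz":0}]' --grip_force 30

```text
time_s: 4.23
position: [0.5265, 0.256, 0.2002]
ee_rot: [0.225, 3.133, -0.001]
ft_force: [-4.0, -4.6, 2.6]
opening: 0.222
grasp_force: 29.8
```

Request:
carry_out --increments '[{"jaw":0.9,"tx":-3.8,"ty":0,"tz":-7.9,"wx":0,"wy":0,"wz":0},{"jaw":0.9,"tx":-4.3,"ty":0,"tz":-7.6,"wx":0,"wy":0,"wz":0},{"jaw":0.9,"tx":-4.9,"ty":0,"tz":-7.3,"wx":0,"wy":0,"wz":0},{"jaw":0.9,"tx":-5.3,"ty":0,"tz":-6.9,"wx":0,"wy":0,"wz":0},{"jaw":0.9,"tx":-5.8,"ty":0,"tz":-6.6,"wx":0,"wy":0,"wz":0},{"jaw":0.9,"tx":-6.3,"ty":0,"tz":-6.1,"wx":0,"wy":0,"wz":0},{"jaw":0.9,"tx":-6.7,"ty":0,"tz":-5.7,"wx":0,"wy":0,"wz":0},{"jaw":0.9,"tx":-7.1,"ty":0,"tz":-5.2,"wx":0,"wy":0,"wz":0},{"jaw":0.9,"tx":-7.4,"ty":0,"tz":-4.7,"wx":0,"wy":0,"wz":0},{"jaw":0.9,"tx":-7.7,"ty":0,"tz":-4.2,"wx":0,"wy":0,"wz":0}]'

```text
time_s: 5.07
position: [0.5853, 0.2482, 0.2623]
ee_rot: [-0.223, -3.134, -0.001]
ft_force: [-1.1, 2.0, -9.1]
opening: 0.213
grasp_force: 29.5
```

Request:
carry_out --increments '[{"jaw":0.9,"tx":-8.0,"ty":0,"tz":-3.6,"wx":0,"wy":0,"wz":0},{"jaw":0.9,"tx":-8.2,"ty":0,"tz":-3.0,"wx":0,"wy":0,"wz":0},{"jaw":0.9,"tx":-8.4,"ty":0,"tz":-2.5,"wx":0,"wy":0,"wz":0},{"jaw":0.9,"tx":-8.5,"ty":0,"tz":-1.9,"wx":0,"wy":0,"wz":0},{"jaw":0.9,"tx":-8.7,"ty":0,"tz":-1.3,"wx":0,"wy":0,"wz":0},{"jaw":0.9,"tx":-8.7,"ty":0,"tz":-0.7,"wx":0,"wy":0,"wz":0},{"jaw":0.9,"tx":-8.8,"ty":0,"tz":0,"wx":0,"wy":0,"wz":0},{"jaw":0.9,"tx":-8.7,"ty":0,"tz":0.6,"wx":0,"wy":0,"wz":0},{"jaw":0.9,"tx":-8.7,"ty":0,"tz":1.2,"wx":0,"wy":0,"wz":0},{"jaw":0.9,"tx":-8.6,"ty":0,"tz":1.8,"wx":0,"wy":0,"wz":0},{"jaw":0.9,"tx":0,"ty":0,"tz":0,"wx":0,"wy":0,"wz":0},{"jaw":0.9,"tx":0,"ty":0,"tz":0,"wx":0,"wy":0,"wz":0}]'

```text
time_s: 6.07
position: [0.6703, 0.237, 0.2721]
ee_rot: [0.223, 3.131, 0.005]
ft_force: [3.2, 4.4, 3.0]
opening: 0.216
grasp_force: 30.5
```

```bash
python3 - <<'E'
from h import *
p,Rm=st()
marks(["lid_knob","lid_hinge","till_block","gouge_grip","gouge","vtool","flat_tool"],["top","scene","wrist"])
cv2.imwrite("pics/t3.png",np.hstack([camera("top")[100:350,50:350],camera("scene")[100:350,260:560]]))
E
```

```text
t 6.07 p [0.6703 0.237  0.2721] z [ 0.002  0.003 -1.   ] y [0.142 0.99  0.003] op 0.216 gf 30.5 f [3.2 4.4 3. ] q [-0.35  0.94 -0.13  0.76  0.11  1.44  0.99]
top lid_knob []
top lid_hinge [([0.569, 0.249, 0.078], 0.56), ([0.76, 0.134, -0.001], 0.17)]
top till_block [([0.567, 0.249, 0.076], 0.82)]
top gouge_grip [([0.558, 0.252, 0.126], 0.47)]
top gouge [([0.558, 0.251, 0.079], 0.43), ([0.556, 0.252, 0.127], 0.28)]
top vtool []
top flat_tool [([0.549, 0.195, 0.08], 0.8), ([0.527, -0.226, 0.018], 0.64)]
scene lid_knob [([0.664, 0.239, 0.279], 0.6)]
scene lid_hinge [([0.639, 0.244, 0.159], 0.72)]
scene till_block []
scene gouge_grip []
scene gouge []
scene vtool [([0.52, -0.225, 0.02], 0.72)]
scene flat_tool []
wrist lid_knob [([0.667, 0.234, 0.286], 0.71)]
wrist lid_hinge [([0.638, 0.244, 0.161], 0.82)]
wrist till_block [([0.566, 0.254, 0.081], 0.68), ([0.761, -0.049, 0.0], 0.17)]
wrist gouge_grip [([0.56, 0.25, 0.129], 0.84)]
wrist gouge [([0.556, 0.252, 0.079], 0.76), ([0.425, 0.014, 0.0], 0.17)]
wrist vtool [([0.565, 0.311, 0.079], 0.6)]
wrist flat_tool [([0.546, 0.193, 0.074], 0.85), ([0.568, 0.25, -0.003], 0.33)]
```

View pics/t3.png

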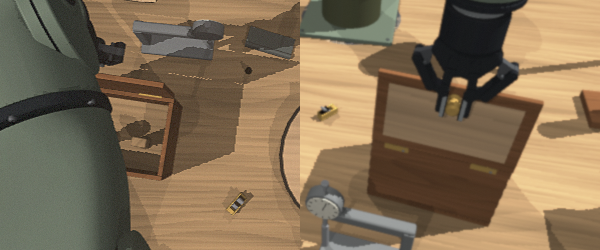

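The lid now stands about upright in the scene crop, and the gouge is in the middle bore. I'll release the knob, go up, and move over the gouge.

Request:
carry_out --increments '[{"jaw":0.45,"tx":0,"ty":0,"tz":0,"wx":0,"wy":0,"wz":0},{"jaw":0.45,"tx":0,"ty":0,"tz":0,"wx":0,"wy":0,"wz":0},{"jaw":0.45,"tx":0,"ty":0,"tz":0,"wx":0,"wy":0,"wz":0},{"jaw":0.45,"tx":0,"ty":0,"tz":0,"wx":0,"wy":0,"wz":0},{"jaw":0.45,"tx":0,"ty":0,"tz":-14,"wx":0,"wy":0,"wz":0},{"jaw":0.45,"tx":0,"ty":0,"tz":-14,"wx":0,"wy":0,"wz":0},{"jaw":0.45,"tx":0,"ty":0,"tz":-14,"wx":0,"wy":0,"wz":0},{"jaw":0.45,"tx":0,"ty":0,"tz":-14,"wx":0,"wy":0,"wz":0},{"jaw":0.45,"tx":0,"ty":0,"tz":-14,"wx":0,"wy":0,"wz":0},{"jaw":0.45,"tx":23,"ty":0,"tz":0,"wx":0,"wy":0,"wz":0},{"jaw":0.45,"tx":23,"ty":0,"tz":0,"wx":0,"wy":0,"wz":0},{"jaw":0.45,"tx":23,"ty":0,"tz":0,"wx":0,"wy":0,"wz":0},{"jaw":0.45,"tx":23,"ty":0,"tz":0,"wx":0,"wy":0,"wz":0},{"jaw":0.45,"tx":23,"ty":0,"tz":0,"wx":0,"wy":0,"wz":0},{"jaw":0.45,"tx":0,"ty":0,"tz":0,"wx":0,"wy":0,"wz":0},{"jaw":0.45,"tx":0,"ty":0,"tz":0,"wx":0,"wy":0,"wz":0}]'

```text
time_s: 8.7
position: [0.5575, 0.2522, 0.3419]
ee_rot: [0.223, 3.133, 0.001]
ft_force: [0.6, 0.7, 0.2]
opening: 0.547
grasp_force: 0.0
```

```bash
python3 - <<'E'
from h import *
p,Rm=st()
marks(["lid_knob","lid_hinge","gouge_grip","gouge","vtool","flat_tool","till_block"],["wrist","scene"])
w=camera("wrist");s=camera("scene")
cv2.imwrite("pics/w4.png",np.hstack([w[100:400,80:480],s[50:350,260:560]]))
E
```

```text
t 8.7 p [0.5575 0.2522 0.3419] z [ 0.001  0.    -1.   ] y [0.142 0.99  0.   ] op 0.547 gf 0.0 f [0.6 0.7 0.2] q [-0.42  0.68 -0.14  1.12  0.09  1.35  0.88]
wrist lid_knob [([0.663, 0.234, 0.284], 0.95)]
wrist lid_hinge [([0.637, 0.245, 0.162], 0.7)]
wrist gouge_grip [([0.557, 0.257, 0.128], 0.96)]
wrist gouge [([0.561, 0.255, 0.076], 0.65)]
wrist vtool [([0.566, 0.309, 0.081], 0.74)]
wrist flat_tool [([0.549, 0.193, 0.075], 0.96)]
wrist till_block [([0.564, 0.253, 0.082], 0.9)]
scene lid_knob [([0.666, 0.242, 0.28], 0.57)]
scene lid_hinge [([0.64, 0.242, 0.158], 0.75)]
scene gouge_grip []
scene gouge []
scene vtool []
scene flat_tool []
scene till_block []
```

View pics/w4.png

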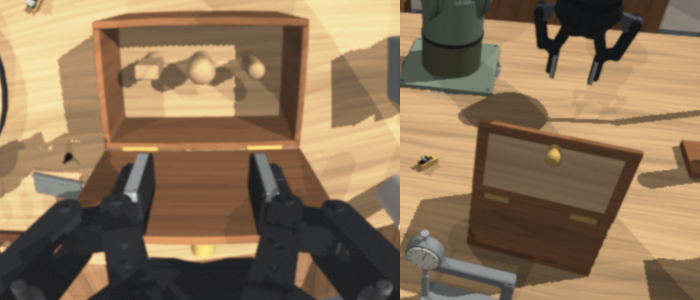

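The wrist crop shows the pear handle at (203,68) of the crop, in the middle between its neighbours at (147,70) and (254,68). The lid stands upright on its own, so I'll descend and grip.

Request:
carry_out --increments '[{"jaw":0.45,"tx":0,"ty":0.3,"tz":24,"wx":0,"wy":0,"wz":0},{"jaw":0.45,"tx":0,"ty":0.3,"tz":24,"wx":0,"wy":0,"wz":0},{"jaw":0.45,"tx":0,"ty":0,"tz":24,"wx":0,"wy":0,"wz":0},{"jaw":0.45,"tx":0,"ty":0,"tz":24,"wx":0,"wy":0,"wz":0},{"jaw":0.45,"tx":0,"ty":0,"tz":24,"wx":0,"wy":0,"wz":0},{"jaw":0.45,"tx":0,"ty":0,"tz":24,"wx":0,"wy":0,"wz":0},{"jaw":0.45,"tx":0,"ty":0,"tz":18,"wx":0,"wy":0,"wz":0},{"jaw":0.45,"tx":0,"ty":0,"tz":14,"wx":0,"wy":0,"wz":0},{"jaw":0.45,"tx":0,"ty":0,"tz":14,"wx":0,"wy":0,"wz":0},{"jaw":0.45,"tx":0,"ty":0,"tz":14,"wx":0,"wy":0,"wz":0},{"jaw":0.45,"tx":0,"ty":0,"tz":14,"wx":0,"wy":0,"wz":0},{"jaw":0.45,"tx":0,"ty":0,"tz":14,"wx":0,"wy":0,"wz":0},{"jaw":0.45,"tx":0,"ty":0,"tz":0,"wx":0,"wy":0,"wz":0}]'

```text
time_s: 10.68
position: [0.5571, 0.2521, 0.1067]
ee_rot: [-0.224, -3.131, 0.003]
ft_force: [-0.9, -0.3, -0.3]
opening: 0.549
grasp_force: 0.0
```

Request:
carry_out --increments '[{"jaw":0.8,"tx":0,"ty":0,"tz":0,"wx":0,"wy":0,"wz":0},{"jaw":0.8,"tx":0,"ty":0,"tz":0,"wx":0,"wy":0,"wz":0},{"jaw":0.8,"tx":0,"ty":0,"tz":0,"wx":0,"wy":0,"wz":0},{"jaw":0.8,"tx":0,"ty":0,"tz":0,"wx":0,"wy":0,"wz":0},{"jaw":0.8,"tx":0,"ty":0,"tz":0,"wx":0,"wy":0,"wz":0},{"jaw":0.8,"tx":0,"ty":0,"tz":0,"wx":0,"wy":0,"wz":0}]' --grip_force 40

```text
time_s: 11.18
position: [0.5583, 0.2526, 0.1095]
ee_rot: [0.224, 3.133, 0.0]
ft_force: [-0.2, -0.1, 4.5]
opening: 0.349
grasp_force: 39.9
```

Request:
carry_out --increments '[{"jaw":0.8,"tx":0,"ty":0,"tz":-8,"wx":0,"wy":0,"wz":0},{"jaw":0.8,"tx":0,"ty":0,"tz":-10,"wx":0,"wy":0,"wz":0},{"jaw":0.8,"tx":0,"ty":0,"tz":-12,"wx":0,"wy":0,"wz":0},{"jaw":0.8,"tx":0,"ty":0,"tz":-12,"wx":0,"wy":0,"wz":0},{"jaw":0.8,"tx":0,"ty":0,"tz":-12,"wx":0,"wy":0,"wz":0},{"jaw":0.8,"tx":0,"ty":0,"tz":-12,"wx":0,"wy":0,"wz":0},{"jaw":0.8,"tx":0,"ty":0,"tz":-16,"wx":0,"wy":0,"wz":0},{"jaw":0.8,"tx":0,"ty":0,"tz":-20,"wx":0,"wy":0,"wz":0},{"jaw":0.8,"tx":0,"ty":0,"tz":-20,"wx":0,"wy":0,"wz":0},{"jaw":0.8,"tx":0,"ty":0,"tz":-20,"wx":0,"wy":0,"wz":0},{"jaw":0.8,"tx":0,"ty":0,"tz":-20,"wx":0,"wy":0,"wz":0},{"jaw":0.8,"tx":0,"ty":0,"tz":-20,"wx":0,"wy":0,"wz":0},{"jaw":0.8,"tx":0,"ty":0,"tz":-20,"wx":0,"wy":0,"wz":0},{"jaw":0.8,"tx":0,"ty":0,"tz":0,"wx":0,"wy":0,"wz":0}]'

```text
time_s: 12.35
position: [0.5587, 0.2529, 0.3156]
ee_rot: [0.224, 3.129, 0.005]
ft_force: [-0.4, -0.4, 0.1]
opening: 0.351
grasp_force: 39.7
```

```bash
python3 - <<'E'
from h import *
p,Rm=st()
marks(["gouge_edge","gouge_grip","gouge","lid_knob","vtool","flat_tool","plate_top"],["scene","top","wrist"])
E
```

```text
t 12.35 p [0.5587 0.2529 0.3156] z [ 0.005  0.003 -1.   ] y [0.142 0.99  0.003] op 0.351 gf 39.7 f [-0.4 -0.4  0.1] q [-0.41  0.7  -0.14  1.18  0.1   1.27  0.88]
scene gouge_edge [([0.555, 0.252, 0.225], 0.91)]
scene gouge_grip [([0.767, -0.05, 0.0], 0.68), ([0.557, 0.249, 0.336], 0.57)]
scene gouge [([0.556, 0.252, 0.284], 0.89)]
scene lid_knob [([0.665, 0.239, 0.282], 0.74)]
scene vtool []
scene flat_tool []
scene plate_top [([0.527, -0.223, 0.049], 0.63), ([0.556, 0.251, 0.334], 0.54)]
top gouge_edge []
top gouge_grip []
top gouge []
top lid_knob [([0.763, -0.057, 0.001], 0.26)]
top vtool []
top flat_tool [([0.547, 0.193, 0.079], 0.73), ([0.527, -0.222, 0.018], 0.31)]
top plate_top [([0.526, -0.224, 0.055], 0.6)]
wrist gouge_edge [([0.556, 0.251, 0.224], 0.71)]
wrist gouge_grip [([0.558, 0.258, 0.33], 0.56)]
wrist gouge [([0.56, 0.253, 0.28], 0.76)]
wrist lid_knob [([0.667, 0.236, 0.286], 0.67), ([0.551, 0.192, 0.077], 0.24)]
wrist vtool [([0.568, 0.31, 0.081], 0.95), ([0.702, -0.006, 0.002], 0.4)]
wrist flat_tool [([0.549, 0.193, 0.075], 0.94)]
wrist plate_top [([0.529, -0.223, 0.057], 0.69)]
```

The gouge came out straight; its edge is about 91 mm beyond the TCP. I'll carry it across, then tip.

Request:
carry_out --increments '[{"jaw":0.8,"tx":0.8,"ty":-13,"tz":0,"wx":0,"wy":0,"wz":0},{"jaw":0.8,"tx":1.6,"ty":-26,"tz":0,"wx":0,"wy":0,"wz":0},{"jaw":0.8,"tx":1.6,"ty":-26,"tz":0,"wx":0,"wy":0,"wz":0},{"jaw":0.8,"tx":1.6,"ty":-26,"tz":0,"wx":0,"wy":0,"wz":0},{"jaw":0.8,"tx":1.6,"ty":-26,"tz":0,"wx":0,"wy":0,"wz":0},{"jaw":0.8,"tx":1.6,"ty":-26,"tz":0,"wx":0,"wy":0,"wz":0},{"jaw":0.8,"tx":1.6,"ty":-26,"tz":0,"wx":0,"wy":0,"wz":0},{"jaw":0.8,"tx":1.6,"ty":-26,"tz":0,"wx":0,"wy":0,"wz":0},{"jaw":0.8,"tx":1.6,"ty":-26,"tz":0,"wx":0,"wy":0,"wz":0},{"jaw":0.8,"tx":1.6,"ty":-26,"tz":0,"wx":0,"wy":0,"wz":0},{"jaw":0.8,"tx":1.6,"ty":-26,"tz":0,"wx":0,"wy":0,"wz":0},{"jaw":0.8,"tx":1.6,"ty":-26,"tz":0,"wx":0,"wy":0,"wz":0},{"jaw":0.8,"tx":1.6,"ty":-26,"tz":0,"wx":0,"wy":0,"wz":0},{"jaw":0.8,"tx":1.6,"ty":-26,"tz":0,"wx":0,"wy":0,"wz":0},{"jaw":0.8,"tx":1.6,"ty":-26,"tz":0,"wx":0,"wy":0,"wz":0},{"jaw":0.8,"tx":1.6,"ty":-26,"tz":0,"wx":0,"wy":0,"wz":0},{"jaw":0.8,"tx":1.6,"ty":-26,"tz":0,"wx":0,"wy":0,"wz":0},{"jaw":0.8,"tx":1.6,"ty":-26,"tz":0,"wx":0,"wy":0,"wz":0},{"jaw":0.8,"tx":1.6,"ty":-21,"tz":0,"wx":0,"wy":0,"wz":0},{"jaw":0.8,"tx":0,"ty":0,"tz":0,"wx":0,"wy":0,"wz":0}]'

```text
time_s: 15.22
position: [0.4597, -0.2184, 0.3109]
ee_rot: [-0.232, -3.132, 0.003]
ft_force: [0.3, -0.3, -0.7]
opening: 0.35
grasp_force: 39.7
```

Request:
carry_out --increments '[{"jaw":0.8,"tx":0,"ty":0,"tz":0,"wx":0,"wy":-0.065,"wz":0},{"jaw":0.8,"tx":0,"ty":0,"tz":0,"wx":0,"wy":-0.08,"wz":0},{"jaw":0.8,"tx":0,"ty":0,"tz":0,"wx":0,"wy":-0.08,"wz":0},{"jaw":0.8,"tx":0,"ty":0,"tz":0,"wx":0,"wy":-0.08,"wz":0},{"jaw":0.8,"tx":0,"ty":0,"tz":0,"wx":0,"wy":-0.08,"wz":0},{"jaw":0.8,"tx":0,"ty":0,"tz":0,"wx":0,"wy":-0.08,"wz":0},{"jaw":0.8,"tx":0,"ty":0,"tz":0,"wx":0,"wy":-0.08,"wz":0},{"jaw":0.8,"tx":0,"ty":0,"tz":0,"wx":0,"wy":-0.08,"wz":0},{"jaw":0.8,"tx":0,"ty":0,"tz":0,"wx":0,"wy":-0.08,"wz":0},{"jaw":0.8,"tx":0,"ty":0,"tz":0,"wx":0,"wy":-0.08,"wz":0},{"jaw":0.8,"tx":0,"ty":0,"tz":0,"wx":0,"wy":0,"wz":0},{"jaw":0.8,"tx":0,"ty":0,"tz":0,"wx":0,"wy":0,"wz":0}]'

```text
time_s: 16.22
position: [0.4658, -0.2275, 0.3442]
ee_rot: [0.168, 2.421, -0.043]
ft_force: [-0.3, -0.5, -0.7]
opening: 0.351
grasp_force: 40.5
```

```bash
cat > f.py <<'E'
from h import *
p,Rm=st()
e=p+0.0915*Rm[:,2]
print("edge calc",np.round(e,4),"tilt deg",np.degrees(np.arcsin(-Rm[2,2])))
t=np.array([.5265,-.2235,.091]); print("tool-frame mm to go",np.round(1000*Rm.T@(t-e),1),"wristcam",camera_info("wrist")["xyz"])
marks(["gouge_edge","gouge","plate_top","lid_knob"],["scene","top"])
E
python3 f.py
```

```text
t 16.22 p [ 0.4658 -0.2275  0.3442] z [ 0.651 -0.076 -0.755] y [0.133 0.991 0.015] op 0.351 gf 40.5 f [-0.3 -0.5 -0.7] q [ 1.04  0.36 -0.69  2.18 -0.17  0.    2.06]
edge calc [ 0.5254 -0.2344  0.2751] tilt deg 49.02255657715396
tool-frame mm to go [121.1   8.3 138.9] wristcam [ 0.31172821 -0.20723453  0.3990716 ]
scene gouge_edge [([0.758, 0.133, -0.004], 0.71), ([0.519, -0.238, 0.275], 0.58)]
scene gouge [([0.485, -0.231, 0.32], 0.88)]
scene plate_top [([0.526, -0.222, 0.051], 0.97), ([0.756, 0.132, -0.002], 0.35)]
scene lid_knob [([0.666, 0.238, 0.28], 0.67), ([0.764, -0.049, 0.001], 0.38)]
top gouge_edge [([0.522, -0.233, 0.275], 0.97)]
top gouge [([0.487, -0.226, 0.318], 0.7), ([0.763, -0.052, -0.003], 0.68)]
top plate_top [([0.525, -0.223, 0.053], 0.75), ([0.524, -0.223, 0.016], 0.46)]
top lid_knob [([0.667, 0.237, 0.282], 0.66), ([0.758, 0.133, 0.0], 0.63)]
```

Joint 6 sat at its lower limit during the forward tilt. I'll undo it and tip sideways instead, with the edge toward -y, where the wrist has room.

Request:
carry_out --increments '[{"jaw":0.8,"tx":0,"ty":0,"tz":0,"wx":0,"wy":0.07,"wz":0},{"jaw":0.8,"tx":0,"ty":0,"tz":0,"wx":0,"wy":0.08,"wz":0},{"jaw":0.8,"tx":0,"ty":0,"tz":0,"wx":0,"wy":0.08,"wz":0},{"jaw":0.8,"tx":0,"ty":0,"tz":0,"wx":0,"wy":0.08,"wz":0},{"jaw":0.8,"tx":0,"ty":0,"tz":0,"wx":0,"wy":0.08,"wz":0},{"jaw":0.8,"tx":0,"ty":0,"tz":0,"wx":0,"wy":0.08,"wz":0},{"jaw":0.8,"tx":0,"ty":0,"tz":0,"wx":0,"wy":0.08,"wz":0},{"jaw":0.8,"tx":0,"ty":0,"tz":0,"wx":0,"wy":0.08,"wz":0},{"jaw":0.8,"tx":0,"ty":0,"tz":0,"wx":0,"wy":0.08,"wz":0},{"jaw":0.8,"tx":-15,"ty":18,"tz":0,"wx":0,"wy":0,"wz":0},{"jaw":0.8,"tx":-15,"ty":18,"tz":0,"wx":0,"wy":0,"wz":0},{"jaw":0.8,"tx":-15,"ty":18,"tz":0,"wx":0,"wy":0,"wz":0},{"jaw":0.8,"tx":-15,"ty":15,"tz":0,"wx":0,"wy":0,"wz":0},{"jaw":0.8,"tx":0,"ty":0,"tz":0,"wx":0,"wy":0,"wz":0}]'

```text
time_s: 17.88
position: [0.5372, -0.1625, 0.345]
ee_rot: [0.198, 3.126, 0.025]
ft_force: [0.0, 0.3, -1.3]
opening: 0.347
grasp_force: 40.5
```

Request:
carry_out --increments '[{"jaw":0.8,"tx":0,"ty":0,"tz":0,"wx":0.065,"wy":0,"wz":0},{"jaw":0.8,"tx":0,"ty":0,"tz":0,"wx":0.08,"wy":0,"wz":0},{"jaw":0.8,"tx":0,"ty":0,"tz":0,"wx":0.08,"wy":0,"wz":0},{"jaw":0.8,"tx":0,"ty":0,"tz":0,"wx":0.08,"wy":0,"wz":0},{"jaw":0.8,"tx":0,"ty":0,"tz":0,"wx":0.08,"wy":0,"wz":0},{"jaw":0.8,"tx":0,"ty":0,"tz":0,"wx":0,"wy":0,"wz":0}]'

```text
time_s: 18.38
position: [0.5354, -0.1631, 0.3449]
ee_rot: [-0.195, -3.064, 0.58]
ft_force: [-0.1, 1.1, -1.0]
opening: 0.349
grasp_force: 40.5
```

```bash
python3 f.py
```

```text
t 18.38 p [ 0.5354 -0.1631  0.3449] z [-0.04  -0.363 -0.931] y [ 0.119  0.923 -0.365] op 0.349 gf 40.5 f [-0.1  1.1 -1. ] q [0.03 0.58 0.   1.41 0.4  1.21 1.33]
edge calc [ 0.5318 -0.1963  0.2597] tilt deg 68.58840011405519
tool-frame mm to go [  3.   35.8 167.1] wristcam [ 0.45968421 -0.100735    0.47826935]
scene gouge_edge [([0.532, -0.2, 0.261], 0.93), ([0.765, -0.051, 0.004], 0.31)]
scene gouge [([0.536, -0.177, 0.314], 0.79)]
scene plate_top [([0.524, -0.222, 0.055], 0.7)]
scene lid_knob [([0.666, 0.242, 0.281], 0.94)]
top gouge_edge []
top gouge []
top plate_top [([0.669, 0.235, 0.28], 0.72)]
top lid_knob [([0.669, 0.238, 0.283], 0.65)]
```

Request:
carry_out --increments '[{"jaw":0.8,"tx":0,"ty":0,"tz":0,"wx":0.082,"wy":0,"wz":0},{"jaw":0.8,"tx":0,"ty":0,"tz":0,"wx":0.082,"wy":0,"wz":0},{"jaw":0.8,"tx":0,"ty":0,"tz":0,"wx":0.082,"wy":0,"wz":0},{"jaw":0.8,"tx":0,"ty":0,"tz":0,"wx":0.082,"wy":0,"wz":0},{"jaw":0.8,"tx":0,"ty":0,"tz":0,"wx":0.082,"wy":0,"wz":0},{"jaw":0.8,"tx":0,"ty":0,"tz":0,"wx":0,"wy":0,"wz":0}]'

```text
time_s: 19.38
position: [0.5353, -0.1636, 0.3439]
ee_rot: [-0.184, -2.857, 1.182]
ft_force: [-0.4, 1.2, -1.9]
opening: 0.349
grasp_force: 40.5
```

```bash
python3 f.py
```

```text
t 19.38 p [ 0.5353 -0.1636  0.3439] z [-0.086 -0.701 -0.708] y [ 0.093  0.702 -0.706] op 0.349 gf 40.5 f [-0.4  1.2 -1.9] q [-0.24  0.67  0.17  1.49  0.69  1.27  1.04]
edge calc [ 0.5274 -0.2277  0.2791] tilt deg 45.08139435267217
tool-frame mm to go [  2.3 135.7 130.3] wristcam [ 0.46615389 -0.05293768  0.44572581]
scene gouge_edge [([0.526, -0.228, 0.281], 0.71)]
scene gouge [([0.534, -0.186, 0.32], 0.75)]
scene plate_top [([0.528, -0.221, 0.05], 0.76)]
scene lid_knob [([0.665, 0.24, 0.28], 0.66)]
top gouge_edge [([0.523, -0.229, 0.286], 0.62), ([0.526, -0.228, 0.018], 0.56)]
top gouge [([0.531, -0.189, 0.32], 0.58)]
top plate_top [([0.524, -0.224, 0.057], 0.87)]
top lid_knob [([0.667, 0.235, 0.281], 0.79)]
```

Request:
carry_out --increments '[{"jaw":0.8,"tx":0,"ty":12,"tz":11.5,"wx":0,"wy":0,"wz":0},{"jaw":0.8,"tx":0,"ty":14,"tz":13.5,"wx":0,"wy":0,"wz":0},{"jaw":0.8,"tx":0,"ty":14,"tz":13.5,"wx":0,"wy":0,"wz":0},{"jaw":0.8,"tx":0,"ty":14,"tz":13.5,"wx":0,"wy":0,"wz":0},{"jaw":0.8,"tx":0,"ty":14,"tz":13.5,"wx":0,"wy":0,"wz":0},{"jaw":0.8,"tx":0,"ty":14,"tz":13.5,"wx":0,"wy":0,"wz":0},{"jaw":0.8,"tx":0,"ty":14,"tz":13.5,"wx":0,"wy":0,"wz":0},{"jaw":0.8,"tx":0,"ty":12,"tz":11.5,"wx":0,"wy":0,"wz":0},{"jaw":0.8,"tx":0,"ty":0,"tz":0,"wx":0,"wy":0,"wz":0},{"jaw":0.8,"tx":0,"ty":0,"tz":0,"wx":0,"wy":0,"wz":0}]'

```text
time_s: 20.72
position: [0.5364, -0.1626, 0.1959]
ee_rot: [-0.192, -2.86, 1.177]
ft_force: [0.8, 1.0, -0.6]
opening: 0.346
grasp_force: 40.5
```

```bash
python3 f.py
```

```text
t 20.72 p [ 0.5364 -0.1626  0.1959] z [-0.087 -0.698 -0.711] y [ 0.098  0.704 -0.704] op 0.346 gf 40.5 f [ 0.8  1.  -0.6] q [-0.25  0.88  0.19  1.66  0.76  0.98  0.77]
edge calc [ 0.5285 -0.2265  0.1309] tilt deg 45.27591469836756
tool-frame mm to go [ 2.7 30.  26.4] wristcam [ 0.46746954 -0.05199005  0.2978424 ]
scene gouge_edge [([0.526, -0.226, 0.133], 0.96)]
scene gouge [([0.532, -0.184, 0.175], 0.67)]
scene plate_top [([0.525, -0.222, 0.054], 0.84)]
scene lid_knob [([0.665, 0.24, 0.282], 0.95)]
top gouge_edge [([0.528, -0.224, 0.135], 0.41)]
top gouge [([0.532, -0.186, 0.173], 0.57)]
top plate_top [([0.52, -0.223, 0.054], 0.58)]
top lid_knob [([0.667, 0.236, 0.279], 0.94)]
```

Request:
carry_out --increments '[{"jaw":0.8,"tx":0.5,"ty":6,"tz":5.2,"wx":0,"wy":0,"wz":0},{"jaw":0.8,"tx":0.5,"ty":6,"tz":5.2,"wx":0,"wy":0,"wz":0},{"jaw":0.8,"tx":0.5,"ty":6,"tz":5.2,"wx":0,"wy":0,"wz":0},{"jaw":0.8,"tx":0.5,"ty":6,"tz":5.2,"wx":0,"wy":0,"wz":0},{"jaw":0.8,"tx":0.5,"ty":6,"tz":5.2,"wx":0,"wy":0,"wz":0},{"jaw":0.8,"tx":0,"ty":0,"tz":0,"wx":0,"wy":0,"wz":0},{"jaw":0.8,"tx":0,"ty":0,"tz":0,"wx":0,"wy":0,"wz":0},{"jaw":0.8,"tx":0,"ty":0,"tz":0,"wx":0,"wy":0,"wz":0},{"jaw":0.8,"tx":0,"ty":0,"tz":0,"wx":0,"wy":0,"wz":0},{"jaw":0.8,"tx":0,"ty":0,"tz":0,"wx":0,"wy":0,"wz":0},{"jaw":0.8,"tx":0,"ty":0,"tz":0,"wx":0,"wy":0,"wz":0}]'

```text
time_s: 22.13
position: [0.5348, -0.1592, 0.1564]
ee_rot: [-0.192, -2.861, 1.177]
ft_force: [-0.8, -1.1, -0.7]
opening: 0.347
grasp_force: 40.5
```

```bash
python3 f.py; python3 - <<'E'
from h import *
cv2.imwrite("pics/end.png",camera("scene"))
E
```

```text
t 22.13 p [ 0.5348 -0.1592  0.1564] z [-0.086 -0.698 -0.711] y [ 0.099  0.704 -0.703] op 0.347 gf 40.5 f [-0.8 -1.1 -0.7] q [-0.26  0.94  0.2   1.69  0.78  0.91  0.7 ]
edge calc [ 0.527  -0.2231  0.0914] tilt deg 45.29820336925146
tool-frame mm to go [ 0.4 -0.1  0.6] wristcam [ 0.46570403 -0.04862216  0.25829799]
scene gouge_edge [([0.523, -0.223, 0.092], 0.59)]
scene gouge [([0.531, -0.183, 0.134], 0.68), ([0.425, 0.014, -0.003], 0.37)]
scene plate_top [([0.527, -0.223, 0.052], 0.87)]
scene lid_knob [([0.665, 0.241, 0.28], 0.86)]
top gouge_edge [([0.524, -0.222, 0.096], 0.63)]
top gouge [([0.534, -0.183, 0.132], 0.62)]
top plate_top [([0.523, -0.221, 0.056], 0.88), ([0.534, -0.143, 0.17], 0.22)]
top lid_knob [([0.667, 0.239, 0.281], 0.56)]
```

View pics/end.png

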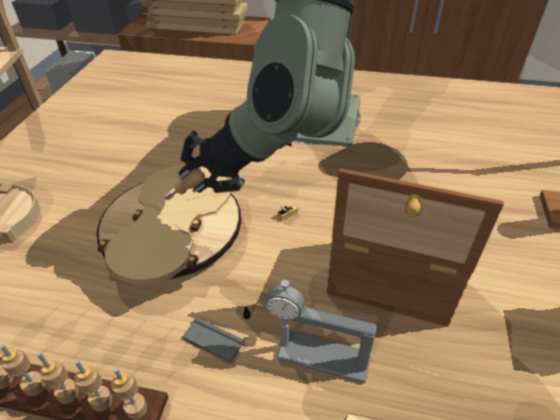

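The gouge at about (180,190) is held tipped over the plate's middle. The lid stands upright with its knob at (413,205), and the bystanders are where they were.

```bash
python3 -c "
from plant import *
print(sign_off())"
```

```text
the job is handed in; nothing more can be done
None
```

The job is handed in: the lid stands upright by itself, and the pear-handled gouge is held still at about 45°, its edge about 37 mm above the middle of the plate; nothing else was seen to move.

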